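# Secure the test jig and hold its recessed reset button

## Robot

A 6-joint arm with a two-finger parallel gripper is mounted at the origin on the work surface. World frame = base frame: x ahead of the robot, y to its left, z up, the work surface at z = 0. Lengths are in m, angles in degrees, forces in N, time in s.
With the tool pointing down it reaches from about 0.375 to 0.75 m from the base axis. Payload 9 kg.
Tool frame: the origin (TCP) lies where the fingers leave the gripper's body, on its centre line; the fingertips stand 73 mm ahead of it and the grasp point (between the pads) lies 54 mm ahead of it (robot.tip_reach is the distance from the TCP to the fingertips, in m); z points along the fingers, y is the line along which they close (so a half turn about z gives the same grasp; the last joint's range is limited). The gripper opens to 85 mm and grips with 20 to 120 N. Pads are 22 mm wide; open, the fingers measure 114 mm over their backs; the gripper's body (76 mm by 85 mm) begins 54 mm behind the grasp point. The pads swing forward as they close: fully open they stand 13 mm farther back than shut.
Start: joints at [56.454, 5.964, 5.575, 89.605, 0, 77.527], TCP at [0.216, 0.56, 0.304] pointing down, gripper open.
Joint ranges: [-171.21, 171.21], [-48.23, 106.86], [-62.78, 66.21], [-105.2, 120.99], [-86.42, 89.51], [-180, 180]. Speed limits (degrees/s): [127.2, 127.2, 147.25, 180, 180, 180].

## Interface

Orientations are given as [roll, pitch, yaw] about the fixed x, y, z axes, in that order (R = Rz(yaw) Ry(pitch) Rx(roll)).
In Python, from plant import robot gives the robot as it stands. Calls block until the motion is done:
- robot.move_pose(position, orientation): joint-space move of the TCP to a pose.
- robot.line_to(position, vel=0.15, rotation=None, guard=None): straight line of the TCP; rotation=None keeps the orientation; vel is the mean speed in m/s. With guard (N) it stops when the force on the tool has changed by that much, and returns True; else False.
- robot.goto_joints(angles): joint-space move.
- robot.set_gripper(opening): finger opening in m; the grip force is fixed at half the most; returns when the fingers have stopped.
- robot.pause(seconds).
- robot.ik(position, orientation): joint angles nearest the present ones, or None.
- robot.observe(): the state.
- robot.grab_frame(name): name is "side" or "top" or "wrist"; returns the picture (384x512x3 uint8, blue, green, red); there is no depth.
- robot.get_calibration(name): a dict with "vertical_fov" (degrees; the focal length in pixels is half the picture's height over the tangent of half this angle, whatever the lens; pixels are square), "cx", "cy" (the principal point, pixels), "rvec" (rotation vector, rad) and "tvec" (3), from world to camera coordinates, as OpenCV has them. Camera axes: x right, y down, z forward; pixel columns grow to the right and rows downward; lengths in m; the calibration is good to about 2 mm. A picture is of the moment at which its call begins: read the wrist's pose just before it. get_calibration takes no time and is no camera call; for the wrist camera it gives the pose at the moment of the call.
A pose or a line that the arm cannot do raises robot.IKError and nothing moves.
- robot.job_done(): hands the job in; it is judged then, once.
The state is a dict: "time": time; "q": joint angles; "qvel": joint speeds; "joint_torque": joint torques, N m; "tool_pos": TCP position; "tcp_rot": TCP orientation; "ft_force": force on the tool from outside, world axes, zero at the start; "torque": the same for the moment, N m; "gripper_width": finger opening in m; "gripper_force": force on a finger pad.
Only numpy, scipy, OpenCV 4.12 (cv2) and the standard library are available. Lean on these libraries where they do the work, as an engineer would, in place of code of your own. Each camera call takes 0.05 s, during which the arm holds its last target. There are 200 camera calls.

## Task

The circuit-board test jig's cover is shut but not secured: first turn the turnbutton on its front ledge to its stop, so that its bar reaches over the edge of the cover. Then take the stylus out of its stand, reach its thin tip down through the round hole in the cover and press the recessed reset button fully down. Finish while still gripping the stylus and holding the button down; leave the cover shut and the spool, jar and parts tray where they are.

Things in the scene. Friction and masses are not known exactly. Their poses are not given: they have to be found in the camera images.
- jig: White plastic test jig, a box fixed to the bench, 150 (x) x 200 (y) mm, top 51 mm up. Origin: centre of the underside. x points from the solid front ledge (x -75 to -45 mm, robot's side) to the cover's hinge (x = 73). The aluminium cover, 6 mm thick fills the rest of the top, flush; it has one round 16 mm hole and one rectangular window 68 x 74 mm (centre x 27, y 42) showing the board.
- cover (a joint): Hinge of the cover, rad; 0 is shut, and grows (to 1.4) as its front edge rises. It starts shut, and only its weight (0.2 kg) keeps it so.
- turnbutton (a joint): Angle of the dark steel turnbutton on the front ledge, rad: 0 has its bar along the ledge (towards the jig's -y), 1.571 is the stop, where the bar points square over the cover (the jig's +x). It grows anticlockwise seen from above; starts between 0.1 and 0.6. It stays where left (friction 0.04 N m).
- turn_grip (a point): Point on the turnbutton's vertical axis at grip height, 73 mm above the bench; at x = -60, y = 0 mm on the jig. x points along the bar and turns with it, z up. Bar: 18 mm wide, 6 thick, underside 53 mm above the bench, from x -12 to +44. On it a fin 10 mm thick (across y), x from -14 to +30, 59 to 84 mm above the bench: pinch it across y, or push it round.
- aperture (a point): Centre of the round 16 mm hole, at the cover's top face (51 mm above the bench), at x = 22, y = -50 mm on the jig. Axes as the jig.
- reset_button (a joint): Travel of the reset button, m: 0 is up, 0.008 fully down. It moves straight down on a spring: about 1.2 N to start, 5.7 N fully down; it comes up when let go.
- button_top (a point): Centre of the top of the white round reset button (18 mm across), straight below the round hole, 22 mm below the cover's top face when up (29 mm above the bench). It moves with the button.
- stylus: Loose stylus, 0.05 kg, 130 mm long: steel rod 7 mm in diameter, 55 mm long, then a black handle 14 x 14 mm square (sides along its x, y), 75 mm long. Origin: the flat tip of the rod; z runs from tip to handle. It starts upright in the stand, rod in the hole, the handle resting on the stand's top and spanning 65 to 140 mm above the bench.
- stylus_grip (a point): Middle of the part of the handle to grip, on the stylus axis, 98 mm from the tip (starts 108 mm above the bench).
- stylus_tip (a point): The tip of the stylus: its origin.
- stand: Wooden stylus stand, a block fixed to the bench, 60 x 60 x 65 mm high, with a round hole 10 mm wide and 62 mm deep in the middle of its top. Origin: centre of its underside. It stands to the left or the right of the jig.
- spool: Bystander: grey spool standing on its flange, 60 mm across, 42 mm high, on the other side of the jig from the stand. Origin: centre of its underside. To be left alone.
- jar: Bystander: white jar with a black cap, 52 mm across, 55 mm high, beyond the jig. Origin: centre of its underside. To be left alone.
- tray: Bystander: grey open parts tray, 80 x 130 x 25 mm, beyond the jig. Origin: centre of its underside. To be left alone.

How it is judged (in metres and radians):
On the way, in this order (a step that is already met when the one before it is completed fails the run):
1. the turnbutton is turned to its stop over the shut cover (value of joint turnbutton above 1.37 rad and value of joint cover below 0.05 rad), for 0.2 s.
2. the stylus is gripped and drawn clear of its stand (height (world z) of stylus_tip above 0.067 m and contact force between the fingers and stylus above 1 N), for 0.1 s.
3. the stylus, in the fingers, presses the reset button down (value of joint reset_button above 0.005 m and contact force between stylus and reset_button above 1.5 N and contact force between the fingers and stylus above 1 N), for 0.2 s.
At the end, for the whole second after the job is handed in: The button is held at least 5 mm (of 8 mm) down by the stylus with more than 1.5 N, the fingers still grip the stylus (over 1 N), the turnbutton is within 0.2 rad of its stop over the cover, and the cover is shut (under 0.05 rad) (all of step 1 and all of step 3); the arm keeps its last pose, push and grip.
It fails at once if the wire spool is shifted more than 30 mm or tipped over (distance of spool from where it was at the start of the episode above 0.03 m or angle between spool's own z axis and vertical above 0.6 rad).
It fails at once if the jar is shifted more than 30 mm or tipped over (distance of jar from where it was at the start of the episode above 0.03 m or angle between jar's own z axis and vertical above 0.6 rad).
It fails at once if the parts tray is shifted more than 30 mm or tipped over (distance of tray from where it was at the start of the episode above 0.03 m or angle between tray's own z axis and vertical above 0.6 rad).
It fails at once if the cover is lifted open (value of joint cover above 0.15 rad).
It also fails if it takes over 64 s, if anything falls off the work surface, if the arm or the gripper's body presses on something with over 40 N, if the wrist force passes 120 N, or if a joint passes its speed limit or range.

## Working session

There is one attempt and no reset: what is moved stays moved. The work goes in short steps, each a Python script; the robot and the scene stay as the last script left them, time stands still between calls to the robot, and variables do not carry over. Pictures are saved under pics/ and viewed, at most 10 in all, crops included, and the job is handed in when it is done.

```bash
mkdir -p pics; python3 - <<'E'
from plant import robot
import cv2
for n in ("top","side"):
    cv2.imwrite(f"pics/{n}0.png",robot.grab_frame(n)); print(robot.get_calibration(n))
s=robot.observe(); print(s["time"],s["tool_pos"],s["tcp_rot"])
E
```

```text
{'vertical_fov': 52.845354377802686, 'cx': 259.065859163798, 'cy': 192.0640287728566, 'rvec': array([ 2.09909017, -2.15983038,  0.18296813]), 'tvec': array([0.01231369, 0.60505624, 0.97319337])}
{'vertical_fov': 49.474700290625314, 'cx': 258.0025182161083, 'cy': 192.77487972846833, 'rvec': array([ 2.01074889, -0.63520244,  0.33248422]), 'tvec': array([-0.48622237,  0.27301108,  0.75500988])}
0.1 [0.21561643 0.55967457 0.30319434] [-1.79931627e+02 -1.30411926e-02  1.58926618e+02]
```

View pics/top0.png

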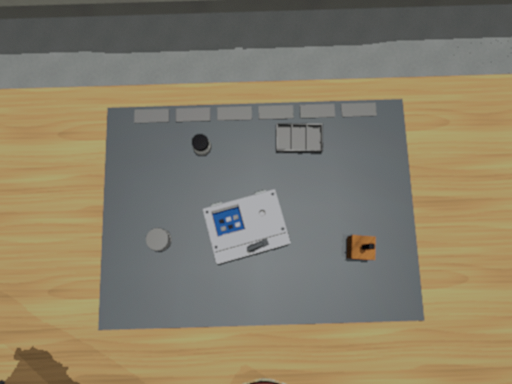

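View pics/side0.png

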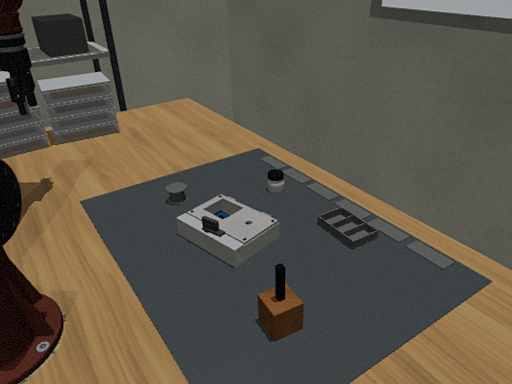

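The top view shows the jig with its top corners near (204,208), (276,191), (290,243) and (216,262). The turnbutton is at about (258,245), the stand at (363,248), the spool at (157,240), the jar at (201,144) and the tray at (299,138). I'll get rough positions from these, then look with the wrist camera.

```bash
cat > h.py <<'E'
import numpy as np, cv2
from plant import robot
def K(c):
    f=192/np.tan(np.radians(c["vertical_fov"]/2)); return np.array([[f,0,c["cx"]],[0,f,c["cy"]],[0,0,1]])
def p2w(c,uv,z):
    R=cv2.Rodrigues(np.array(c["rvec"]))[0]; o=-R.T@c["tvec"]; d=R.T@np.linalg.inv(K(c))@[uv[0],uv[1],1]
    return o+d*(z-o[2])/d[2]
def w2p(c,P):
    return cv2.projectPoints(np.atleast_2d(np.array(P,float)),np.array(c["rvec"]),np.array(c["tvec"]),K(c),None)[0][:,0]
def snap(name,fn):
    c=robot.get_calibration(name); im=robot.grab_frame(name); cv2.imwrite(fn,im); np.save(fn+".npy",c,allow_pickle=True); return c,im
def calib(fn): return np.load(fn+".npy",allow_pickle=True).item()
E
python3 - <<'E'
from h import *
c=robot.get_calibration("top")
for n,uv,z in [("A",(204,208),.051),("B",(276,191),.051),("C",(290,243),.051),("D",(216,262),.051),("hole",(262,212),.051),("stand",(363,248),.065),("spool",(157,240),.042),("jar",(201,142),.055),("tray",(299,138),.025)]:
    print(n,p2w(c,uv,z).round(3))
w=robot.get_calibration("wrist"); R=cv2.Rodrigues(w["rvec"])[0]; print("wristcam",-R.T@w["tvec"],"fwd",R[2],w["vertical_fov"])
E
```

```text
A [0.567 0.142 0.051]
B [ 0.607 -0.05   0.051]
C [ 0.469 -0.082  0.051]
D [0.426 0.111 0.051]
hole [ 0.552 -0.011  0.051]
stand [ 0.45  -0.266  0.065]
spool [0.487 0.267 0.042]
jar [0.747 0.149 0.055]
tray [ 0.76  -0.121  0.025]
wristcam [0.13922859 0.59054932 0.37315403] fwd [ 0.30127847 -0.11838324 -0.94615891] 61.99595373375469
```

```bash
python3 - <<'E'
from h import *
robot.move_pose([0.52,0.02,0.27],[180,0,192]); snap("wrist","pics/jig.png")
robot.move_pose([0.45,-0.26,0.32],[180,0,180]); snap("wrist","pics/stand.png")
print(robot.observe()["time"],robot.observe()["q"])
E
```

```text
3.5417 [-4.43320668e+01 -7.83275922e+00 -6.43569565e+00  9.14238328e+01
  1.76015557e-02 -4.44336486e+01]
```

View pics/jig.png

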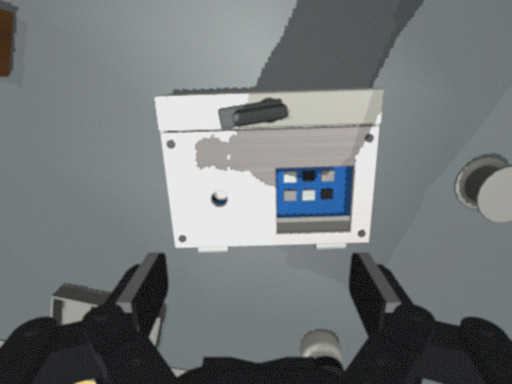

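View pics/stand.png

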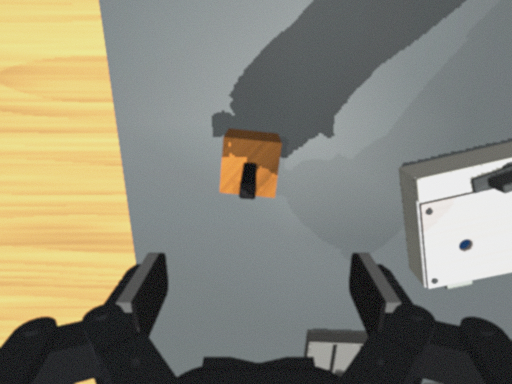

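The jig view puts the corners at about (155,97), (383,90), (370,242) and (175,248), the hole at (219,198) and the fin from (235,118) to (286,108). In the stand view, the stand top spans x 220–281 and y 138–198, with the handle top near (249,167). I'll enlarge both.

```bash
python3 - <<'E'
from h import *
a=cv2.imread("pics/jig.png")[85:255,150:390]; cv2.imwrite("pics/jigc.png",cv2.resize(a,None,fx=3.3,fy=3.3,interpolation=cv2.INTER_CUBIC))
a=cv2.imread("pics/stand.png")[120:210,205:295]; cv2.imwrite("pics/standc.png",cv2.resize(a,None,fx=6,fy=6,interpolation=cv2.INTER_CUBIC))
E
```

```text
(no output)
```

View pics/jigc.png

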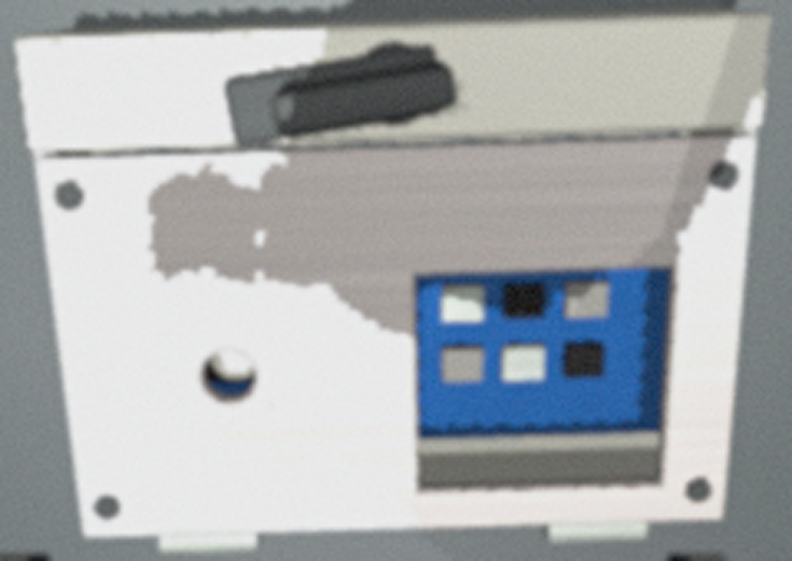

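View pics/standc.png

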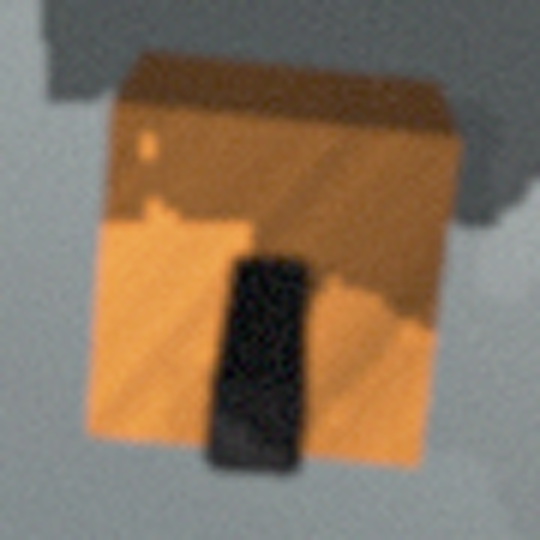

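The jig crop clearly shows the corners, window, hole and fin, with the fin about 9° off the ledge direction. The stand crop shows the four top corners and the handle.

```bash
python3 - <<'E'
from h import *
from scipy.optimize import least_squares
c=calib("pics/jig.png")
f=lambda p:((np.array(p,float)+.5)/3.3-.5+[150,85])
jp=[(-75,-100),(-75,100),(-7,5),(-7,79),(61,5),(61,79),(22,-50),(-45,-100),(-45,100)]
ip=[(16,40),(770,14),(415,275),(675,268),(417,489),(661,483),(230,374),(35,156),(757,131)]
W=np.array([p2w(c,f(p),.051)[:2] for p in ip]); J=np.array(jp)/1000
T=lambda q,P:np.array([[np.cos(q[2]),-np.sin(q[2])],[np.sin(q[2]),np.cos(q[2])]])@np.array(P).T
res=lambda q:((T(q,J).T+q[:2])-W).ravel()
r=least_squares(res,[.517,.03,.2],loss="soft_l1",f_scale=.002); q=r.x
print("jig",q[:2],np.degrees(q[2]));print((res(q).reshape(-1,2)*1000).round(1))
print("axis",T(q,[-.06,0])+q[:2],"hole",T(q,[.022,-.05])+q[:2])
for a,b in [((285,135),(440,105)),((280,90),(430,62))]:
    A,B=p2w(c,f(a),.084),p2w(c,f(b),.084); d=A-B; print("fin",A,B,"bar yaw",np.degrees(np.arctan2(d[1],d[0])),"theta",np.degrees(np.arctan2(d[1],d[0])-q[2])+90)
s=calib("pics/stand.png"); g=lambda p:((np.array(p,float)+.5)/6-.5+[205,120])
S=np.array([p2w(s,g(p),.065)[:2] for p in [(115,100),(462,135),(420,467),(88,436)]])
print("stand",S,S.mean(0)); e=S[1]-S[0]; print(np.degrees(np.arctan2(e[1],e[0])),np.linalg.norm(np.roll(S,1,0)-S,axis=1))
print("handle top",p2w(s,g((255,435)),.14))
m=S.mean(0);P=[(m[0],m[1],.14),(m[0],m[1],.065)];print((w2p(s,P)-[205,120])*6)
# side check
ct=robot.get_calibration("side");print(w2p(ct,P), w2p(ct,[(*(T(q,[.022,-.05])+q[:2]),.051)]))
np.save("jig.npy",q)
E
```

```text
jig [0.52031662 0.03226774] 13.892954896027717
[[-0.2 -1.2]
 [-0.7  0.9]
 [ 0.2 -0.2]
 [-0.3  0.3]
 [ 0.9  0.4]
 [ 0.5  0.4]
 [ 1.1 -0.5]
 [-0.4 -2.3]
 [-1.   1.5]]
axis [0.46207185 0.01786122] hole [ 0.55367846 -0.01098717]
fin [ 0.47657453 -0.00636103  0.084     ] [0.46195581 0.02838831 0.084     ] bar yaw -67.1839612794123 theta 8.923083824559981
fin [ 0.4664636  -0.00948378  0.084     ] [0.4528174  0.02378638 0.084     ] bar yaw -67.69835465269688 theta 8.408690451275419
stand [[ 0.42200458 -0.29346246]
 [ 0.42790964 -0.23456873]
 [ 0.48816342 -0.24066538]
 [ 0.48229196 -0.30035486]] [ 0.4550924  -0.26726286]
84.27430139537377 [0.06068009 0.05918903 0.06056143 0.05997756]
handle top [ 0.45581264 -0.26763691  0.14      ]
[[255.15906729 427.57193787]
 [268.73089602 286.90311582]]
[[279.489757   264.72374817]
 [279.51981215 297.46488213]] [[248.04403294 221.49274469]]
```

```bash
python3 - <<'E'
from h import *
q=np.load("jig.npy"); A=[0.4621,0.0179]; jy=np.degrees(q[2])
def st(n):
    s=robot.observe(); print(n,round(s["time"],2),s["tool_pos"].round(4),np.round(s["tcp_rot"],1),np.round(s["ft_force"],1),np.round(s["torque"],2),s["gripper_width"],s["gripper_force"],np.round(s["q"],0))
robot.move_pose([*A,.25],[180,0,112.5])
robot.line_to([*A,.135],guard=15); st("down")
robot.set_gripper(0.0); st("grip")
for y in (140,165,180,jy+176):
    robot.move_pose([*A,.135],[180,0,y]); st(y)
snap("wrist","pics/turned.png")
E
```

```text
down 5.97 [0.4626 0.0177 0.1359] [179.9   0.  112.5] [ 0.4 -0.3  0.2] [ 0.   -0.02  0.02] 0.08555884605579 0.0 [-14. -17. -33.  73.   0.  53.]
grip 6.65 [0.4612 0.0174 0.1353] [-179.8    0.   112.5] [-8.9 -4.1  9.7] [-0.73  1.75 -0.01] 0.008970857478567766 59.56724524497986 [-14. -17. -33.  73.  -0.  53.]
140 7.18 [0.4612 0.0175 0.1353] [-1.799e+02 -1.000e-01  1.400e+02] [-8.8 -3.7  8.8] [-0.6   1.73  0.03] 0.008945468482663792 59.522985219955444 [-14. -17. -33.  73.  -0.  26.]
165 7.68 [0.4612 0.0176 0.1353] [-1.799e+02 -1.000e-01  1.650e+02] [-7.5 -3.2  8.6] [-0.46  1.73  0.03] 0.008551916490954633 59.5291668176651 [-14. -17. -33.  73.  -0.   1.]
180 8.04 [0.4612 0.0176 0.1353] [-1.799e+02 -1.000e-01 -1.800e+02] [-7.5 -1.3  8.7] [-0.38  1.74  0.03] 0.008475395163281486 59.556262493133545 [-14. -17. -33.  73.  -0. -14.]
189.89295489602773 8.32 [0.4612 0.0177 0.1353] [-1.800e+02 -1.000e-01 -1.701e+02] [-9.  -2.6  8.7] [-0.36  1.73  0.01] 0.008884030591566323 59.59667444229126 [-14. -17. -33.  73.  -0. -24.]
```

```bash
python3 - <<'E'
from h import *
A=[0.4621,0.0179]
for y in (192,194,195.5):
    robot.move_pose([*A,.135],[180,0,y]); s=robot.observe(); print(y,s["torque"].round(3),s["tcp_rot"][2],s["gripper_width"])
    if abs(s["torque"][2])>.3: break
robot.pause(.2)
robot.set_gripper(.085)
robot.line_to([*A,.26],vel=.2)
robot.move_pose([0.50,0.02,0.28],[180,0,192]); snap("wrist","pics/after.png"); print(robot.observe()["time"])
a=cv2.imread("pics/after.png"); cv2.imwrite("pics/afterc.png",cv2.resize(a[20:260,120:400],None,fx=2.5,fy=2.5,interpolation=cv2.INTER_CUBIC))
E
```

```text
192 [-0.374  1.827  0.032] -167.9961196071008 0.008681310486428754
194 [-0.3    1.707 -0.064] -166.00379657555126 0.00881921289494911
195.5 [-0.271  1.808 -0.617] -164.5530943970223 0.008388218115636469
11.1667
```

View pics/afterc.png

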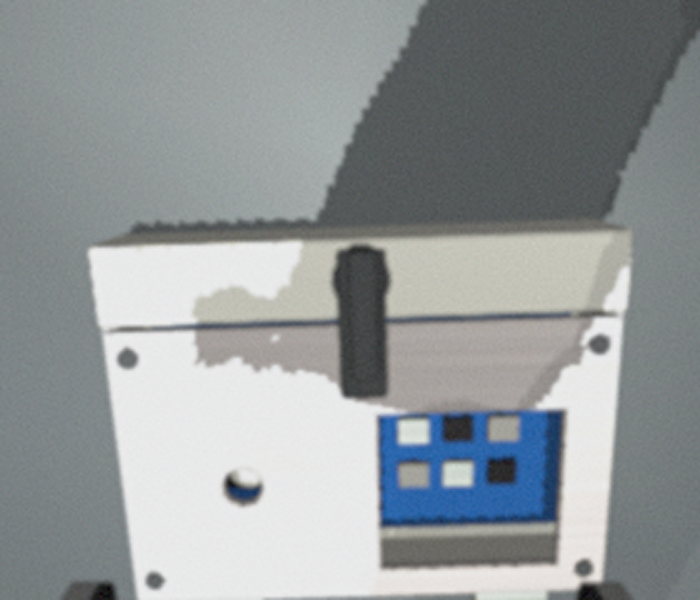

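The turnbutton is at its stop, with its bar over the cover seam at about (362,320) in the crop, and the cover is shut. Next is the stylus.

```bash
python3 - <<'E'
from h import *
print("hole2",p2w(calib("pics/after.png"),((243.5)/2.5-.5+120,486.5/2.5-.5+20),.051))
S=[0.4553,-0.2674]
def st(n):
    s=robot.observe(); print(n,round(s["time"],2),s["tool_pos"].round(4),np.round(s["tcp_rot"],1),np.round(s["ft_force"],1),s["gripper_width"],s["gripper_force"])
robot.move_pose([*S,.29],[180,0,174.3])
robot.line_to([*S,.162],guard=15); st("down")
robot.set_gripper(0.0); st("grip")
robot.line_to([*S,.26],vel=.12); st("up")
snap("wrist","pics/held.png"); c,im=snap("side","pics/heldside.png")
cv2.imwrite("pics/hs.png",np.hstack([cv2.resize(im[180:330,220:340],(400,500),interpolation=cv2.INTER_CUBIC),cv2.resize(cv2.imread("pics/held.png"),(400,500))]))
print(w2p(c,[(*S,.216-.01-.0),(*S,.108)]))
E
```

```text
hole2 [ 0.55278544 -0.01080665  0.051     ]
down 13.28 [ 0.4558 -0.2676  0.1631] [-1.799e+02  1.000e-01  1.743e+02] [0.2 0.3 0.3] 0.08466684099591879 0.0
grip 13.93 [ 0.4553 -0.2675  0.1622] [-180.     0.   174.3] [-0.1 -0.1  2.2] 0.013483364070229206 58.31796705722809
up 14.9 [ 0.4551 -0.2672  0.2591] [ 1.800e+02 -1.000e-01  1.743e+02] [-0.2 -0.2 -0.8] 0.012967049951250325 58.529133796691895
[[279.61395794 232.91718389]
 [279.64603385 279.10151647]]
```

View pics/hs.png

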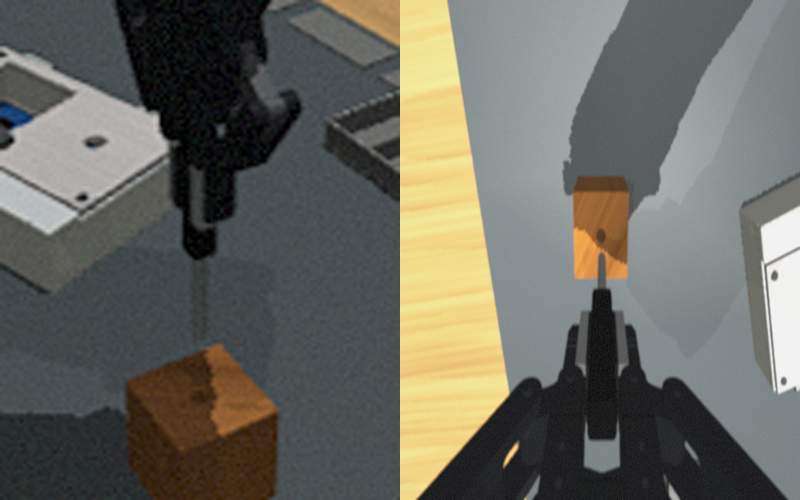

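The stylus hangs straight in the fingers. In the wrist view its tip is near (258,194), in line with the hole in the stand. I'll carry it to just above the aperture and check.

```bash
python3 - <<'E'
from h import *
print("tip",p2w(calib("pics/held.png"),(602-400)/400*512*np.array([1,0])+np.array([0,253/500*384]),.107))
H=[0.5533,-0.0109]
robot.move_pose([*H,.27],[180,0,180])
robot.line_to([*H,.208],vel=.12)
c,im=snap("wrist","pics/over.png"); s=robot.observe(); print(s["time"],s["tool_pos"],s["gripper_width"],s["ft_force"])
c2,im2=snap("side","pics/overside.png")
print(w2p(c,[(*s["tool_pos"][:2],.056),(*H,.051)])-[200,140],w2p(c2,[(*s["tool_pos"][:2],.056),(*H,.051)])-[210,180])
cv2.imwrite("pics/o.png",np.hstack([cv2.resize(im[140:240,200:300],(400,400),interpolation=cv2.INTER_CUBIC),cv2.resize(im2[180:260,210:290],(400,400),interpolation=cv2.INTER_CUBIC)]))
E
```

```text
tip [ 0.45242779 -0.26579046  0.107     ]
16.7833 [ 0.55370866 -0.01124163  0.20902365] 0.012897267750648797 [ 0.89156134 -0.04076896  0.56851497]
[[57.54897659 57.52825864]
 [58.01747958 54.72659197]] [[38.03242913 39.77127351]
 [37.88980237 41.52922959]]
```

View pics/o.png

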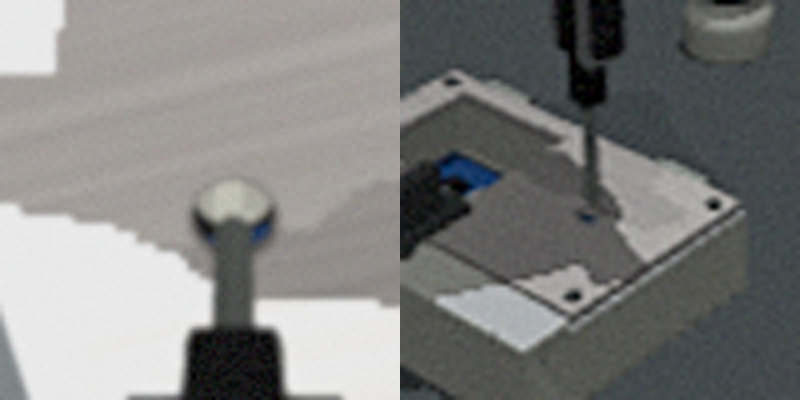

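The rod tip is over the hole, about 2 mm too far in +x (tip at about (233,233), hole centre at about (234,211) in the crop). I'll shift it by 1.5 mm and press.

```bash
python3 - <<'E'
from h import *
H=[0.5518,-0.0108]
def st(n):
    s=robot.observe(); print(n,round(s["time"],2),s["tool_pos"].round(4),np.round(s["ft_force"],1),round(s["gripper_width"],4),round(s["gripper_force"],1)); return s
robot.line_to([*H,.208],vel=.03); f0=st("over")["ft_force"][2]
print(robot.line_to([*H,.184],vel=.03,guard=4)); st("in hole")
for z in np.arange(.182,.166,-.002):
    robot.line_to([*H,z],vel=.01); robot.pause(.15); s=st(round(z,4))
    if s["ft_force"][2]-f0>11: break
E
```

```text
over 17.08 [ 0.5519 -0.0108  0.2085] [-0.2 -0.7 -0.2] 0.0128 58.5
False
in hole 18.03 [ 0.5519 -0.0108  0.1842] [-0.3  0.5 -0.3] 0.0132 58.5
0.182 18.53 [ 0.5518 -0.0108  0.182 ] [ 0.7 -0.5 -0.4] 0.0132 58.5
0.18 19.03 [ 0.5519 -0.0108  0.1802] [ 1.1 -0.1  1.2] 0.0136 58.7
0.178 19.53 [ 0.5519 -0.0108  0.1781] [ 1.3 -0.   2.8] 0.0132 58.8
0.176 20.03 [ 0.5519 -0.0108  0.1761] [ 1.3 -0.1  4.5] 0.013 58.9
0.174 20.53 [ 0.5519 -0.0108  0.1741] [-0.1  0.   4.7] 0.0131 59.0
0.172 21.03 [ 0.5521 -0.0109  0.1729] [-2.1 -0.8 10.2] 0.0131 60.3
0.17 21.53 [ 0.5524 -0.0109  0.1725] [-4.1  0.6 21.2] 0.0132 61.8
```

The button is bottomed: contact came at TCP height 0.181, and the force rises stiffly from 0.173. I'll ease off slightly, check that it holds, and hand in.

```bash
python3 - <<'E'
from h import *
robot.line_to([.5518,-.0108,.1715],vel=.01); robot.pause(.8)
s=robot.observe(); print(s["time"],s["tool_pos"],s["ft_force"],s["gripper_width"],s["gripper_force"])
if s["ft_force"][2]>5: print(robot.job_done())
E
```

```text
22.6333 [ 0.55212855 -0.01086183  0.17277194] [-1.33000627 -0.13203583 12.53723431] 0.01344555164301032 60.121997594833374
the job is handed in; nothing more can be done
None
```

I handed the job in at 22.6 s: the turnbutton is at its stop over the shut cover, and the gripped stylus holds the reset button fully down with about 12 N; no verdict was returned.

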